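Shingle paint sample chips along a tray

ROBOT

A 7-joint arm with a two-finger parallel gripper is mounted at the origin on a cart in front of the work surface, level with it; the furniture and walls round the work are solid. World frame = base frame: x ahead of the robot, y to its left, z up, the work surface at z = 0. Lengths are in m, angles in rad, forces in N, time in s.
With the tool pointing down it reaches from about 0.425 to 0.925 m from the base axis. Payload 6.8 kg.
Tool frame: the origin (TCP) lies between the finger pads; the fingertips stand 17 mm ahead of it and the grasp point (between the pads) lies 2 mm behind it; z points along the fingers, x is the direction in which the jaws open and shut, and the axes are right-handed (so a half turn about z gives the same grasp; the last joint's range is limited). The gripper opens to 85 mm and grips with 20 to 120 N. Pads are 22 mm wide; open, the fingers measure 114 mm over their backs; the gripper's body (76 mm by 85 mm) begins 54 mm behind the grasp point. The pads swing forward as they close: fully open they stand 13 mm farther back than shut.
Start: joints at [-1.417, 0.477, 0.022, 1.555, -0.011, 1.109, -0.083], TCP at [0.175, 0.652, 0.248] pointing down, gripper open.
Joint ranges: [-2.96, 2.96], [-0.34, 2.1], [-1.41, 1.46], [0.24, 2.44], [-1.37, 4.51], [0.17, 1.92], [-2.96, 2.96]. Speed limits (rad/s): [2.39, 2.39, 3.14, 3.14, 3.14, 3.14, 3.14].

INTERFACE

Orientations are given as a unit quaternion [w, x, y, z].
In Python, from station import readout, read_camera, get_calibration, bot, models gives the robot as it stands.
- The arm moves only by the tool carry_out, never from a script. Its argument "deltas" is a list of rows, each a list of 2 entries, a list of its own where there are three numbers: the shift along the tool's x, y, z in cm, then the turn about the tool's z in degrees. A call has 1 to 10 rows; each row is the pose to reach, as a shift and turn from the pose measured when the call began, along the tool's axes at that moment; what a row does not reach only later rows make up. A row lasts 1/8 s, in which the tool goes at most 62.5 mm and 10.7 degrees, less where a joint would pass 70% of its speed; a pose out of reach is approached as far as the arm can. A call with a gripper value outside its range is refused whole. "hand" is the opening, from 0 (shut) to 1 (fully open), set as the call begins (left out, the last holds). The fingers move at their own pace and stop on an object; "newtons" is the grip in N (left out, the last holds). Time passes only in rows, so rows that repeat a pose let the fingers close. It gives the time, the measured TCP pose, the force and the opening at its end, in the units of the state.
- readout.get_obs(): the state, without advancing time (a new reading comes with each control period).
- read_camera(name): name is "scene" or "top" or "wrist"; returns the picture (384x512x3 uint8, red, green, blue); there is no depth.
- get_calibration(name): a dict with "fov_y" (degrees; the focal length in pixels is half the picture's height over the tangent of half this angle, whatever the lens; pixels are square), "cx", "cy" (the principal point, pixels), "D" ([k1, k2, p1, p2, k3] as OpenCV has them; the pictures are not rectified), "world_from_camera" (4x4, takes a point from camera to world coordinates). Camera axes: x right, y down, z forward; pixel columns grow to the right and rows downward; lengths in m; the calibration is good to about 2 mm. A picture is of the moment at which its call begins: read the wrist's pose just before it. get_calibration takes no time and is no camera call; for the wrist camera it gives the pose at the moment of the call.
- bot.hand_in(): hands the job in, once; it reports no verdict.
Trained networks look in the newest picture that a camera, given by its name, has taken for a name from the list of things; names that differ only in an ending like _2 or _b are one class to them, and where a whole thing is asked for, a point or a joint stands for the part that bears it (a point fixed in the world has none). Each returns a list of dicts, best first, with "score" (0 to 1); they miss things now and then, are a little off and sometimes report something else, mostly with a low value. They report only what shows in the picture. A call takes as long as a camera call.
- models.spot_in(query, camera): "centre" ([row, column] in pixels, amid what is visible of it).
The state is a dict: "t": time; "q": joint angles; "joint_vel": joint speeds; "joint_torque": joint torques, N m; "eef_pos": TCP position; "tool_rot": TCP orientation; "contact_force": force on the tool from outside, world axes, zero at the start; "torque": the same for the moment, N m; "gripper_width": opening from 0.0 (shut) to 1.0 (fully open).
Only numpy, scipy, OpenCV 4.12 (cv2) and the standard library are available. Lean on these libraries where they do the work, as an engineer would, in place of code of your own. Each camera call takes 0.05 s, during which the arm holds its last target. There are 200 camera calls.

TASK

Carry on the fanned row of paint samples in the dark sample tray, where the blue chip already lies at the end stop. Lay the green chip along the tray's rib so that one end rests on the blue chip and the other on the rib, overlapping blue by about a third of its length, and lay the white chip on the green one in the same way, like shingles, all three straight along the rib and centred on it. Blue stays flat at the stop.

Things in the scene. Friction and masses are not known exactly. Their poses are not given: they have to be found in the camera images.
- tray: Dark steel tray, fixed, 150 mm (x) by 240 mm (y), lips 10 mm high. Origin: centre of its underside; z up. A brown wooden rib 36 mm wide runs along its middle (x = 0, along y), its flat top 14 mm above the bench. End stop 28 mm high at the +y end, inner face at y = +115 mm; the row grows from it toward -y. The pan beside the rib, 53 mm wide each side, 4 mm above the bench, is free for fingers.
- blue_chip_center (a point): Centre of the blue paint sample chip, which already lies flat on the rib, its centre about 43 mm from the stop. All chips are alike: rigid ply plates 46 mm wide (own x), 80 mm long (own y), 8 mm thick (own z, up), about 30 g, a brass eyelet in one corner, either way round. A chip centred on the rib overhangs it 5 mm each side.
- green_chip_center (a point): Centre of the green paint sample chip, 46 x 80 x 8 mm (own x, y, z), at the start flat on the bench, its centre 4 mm above it. Grip it across the 46 mm width.
- white_chip_center (a point): Centre of the white paint sample chip, 46 x 80 x 8 mm (own x, y, z), at the start flat on the bench, its centre 4 mm above it. Grip it across the 46 mm width. A red and a light grey chip of the same size lie near and are not wanted.

How it is judged:
By the outcome, as a careful person would: the job done as asked, in the order asked, and still so for the second after the job is handed in, with the robot touching nothing.
It also fails if it takes over 58 s, if anything falls off the work surface, if the arm or the gripper's body presses on something with over 40 N, if the wrist force passes 120 N, or if a joint passes its speed limit or range.

## Working session

There is one attempt and no reset: what is moved stays moved. The work goes in short steps, Python scripts to look and compute and a tool call to move; the robot and the scene stay as the last step left them, time stands still between calls to the robot, and variables do not carry over. Pictures are saved under pics/ and viewed, about 8 in all and at most 12, crops included, and the job is handed in when it is done.

Besides the shell and the picture viewer there is one more tool, called after "Emit:" by a JSON object that holds its "method" and its "body". carry_out: Moves the arm, as the interface text tells. Its arguments: {"type":"object","properties":{"deltas":{"type":"array"},"hand":{"type":"number"},"newtons":{"type":"number"}},"required":["deltas"]}

```bash
mkdir -p pics; cat > h.py <<'E'
import numpy as np, cv2
from station import readout, read_camera, get_calibration, bot, models
from scipy.spatial.transform import Rotation as R
def K(c):
    f=192/np.tan(np.radians(c["fov_y"])/2); return np.array([[f,0,c["cx"]],[0,f,c["cy"]],[0,0,1.]])
def toworld(c,rc,z):
    p=cv2.undistortPoints(np.array([[[rc[1],rc[0]]]],float),K(c),np.array(c["D"],float))[0,0]
    T=np.array(c["world_from_camera"]); d=T[:3,:3]@[p[0],p[1],1]; o=T[:3,3]
    return o+d*(z-o[2])/d[2]
def topix(c,P):
    T=np.linalg.inv(np.array(c["world_from_camera"])); P=np.atleast_2d(P)@T[:3,:3].T+T[:3,3]
    return cv2.projectPoints(P,np.zeros(3),np.zeros(3),K(c),np.array(c["D"],float))[0][:,0]
def snap(n,f):
    c=get_calibration(n); im=read_camera(n); cv2.imwrite("pics/"+f,im[:,:,::-1]); return c,im
def ortho(c,im,x0,x1,y0,y1,z,s=2000):
    # rows: x descending upward; cols: y descending to right ; s px per m
    xs=np.arange(x1,x0,-1/s); ys=np.arange(y1,y0,-1/s)
    X,Y=np.meshgrid(xs,ys,indexing='ij'); P=np.stack([X,Y,0*X+z],-1).reshape(-1,3)
    m=topix(c,P).reshape(*X.shape,2).astype(np.float32)
    return cv2.remap(im,m[...,0],m[...,1],cv2.INTER_LINEAR)
E
python3 - <<'E'
from h import *
o=readout.get_obs(); print(o["eef_pos"],o["tool_rot"],o["t"],o["gripper_width"])
ims=[]
for n in ("top","scene"):
    c,im=snap(n,n+"0.png"); ims.append(im); print(n,np.round(c["world_from_camera"],3).tolist())
    for q,z in (("tray",.014),("blue_chip_center",.022),("green_chip_center",.008),("white_chip_center",.008)):
        for r in models.spot_in(q,n)[:2]: print(q,np.round(r["centre"]),round(r["score"],2),np.round(toworld(c,r["centre"],z),3))
cv2.imwrite("pics/a.png",cv2.resize(ims[0],(800,600))[:,:,::-1])
E
```

```text
[0.17456072 0.65146176 0.24732848] [ 5.98375338e-04  7.93338756e-01  6.08779758e-01 -6.83334955e-04] 0.0 0.9984388396876249
top [[-0.006, -0.982, 0.189, 0.312], [-1.0, 0.012, 0.028, -0.039], [-0.03, -0.188, -0.982, 1.082], [0.0, 0.0, 0.0, 1.0]]
tray [204. 218.] 0.72 [0.495 0.101 0.014]
blue_chip_center [193. 192.] 0.98 [0.527 0.172 0.022]
green_chip_center [226. 314.] 0.61 [ 0.43  -0.166  0.008]
white_chip_center [219. 365.] 0.98 [ 0.448 -0.308  0.008]
scene [[0.689, -0.308, 0.656, -0.219], [-0.724, -0.328, 0.607, -0.698], [0.028, -0.893, -0.449, 0.569], [0.0, 0.0, 0.0, 1.0]]
tray [198. 215.] 0.95 [0.472 0.08  0.014]
blue_chip_center [181. 208.] 0.74 [0.521 0.163 0.022]
white_chip_center [269. 326.] 0.63 [ 0.435 -0.33   0.008]
```

View pics/a.png

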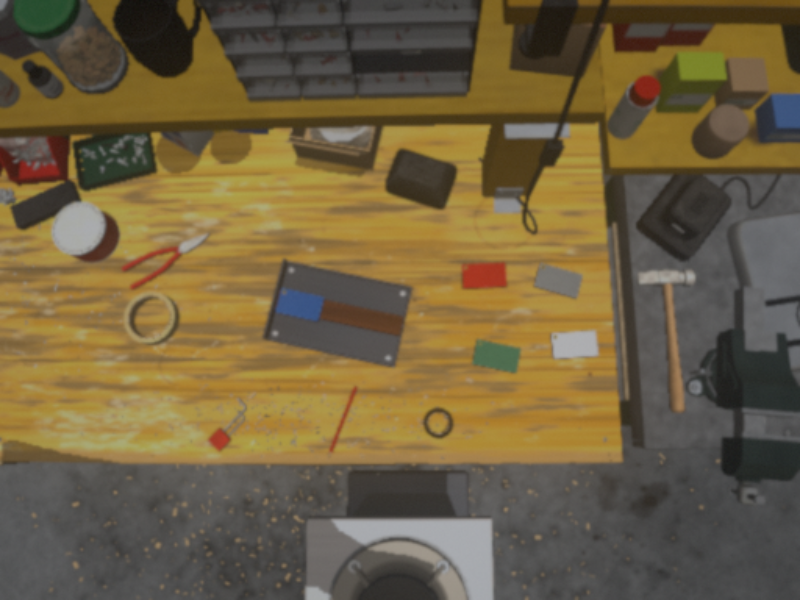

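The top view shows the tray at (340,313) on the 800 px picture, with blue at its left (+y) end. Green is at (497,356), white at (575,345), and the unwanted red and grey chips are above them. Next I'll segment these for poses.

```bash
cat >> h.py <<'E'
def chips(c,im,ctr,z,s=2000,r=.09):
    """min-area rect of the colour blob around ctr, in world, at height z"""
    o=ortho(c,im,ctr[0]-r,ctr[0]+r,ctr[1]-r,ctr[1]+r,z,s); n=o.shape[0]
    h=cv2.cvtColor(o,cv2.COLOR_RGB2LAB).astype(float); m=n//2
    k=int(.008*s); ref=np.median(h[m-k:m+k,m-k:m+k].reshape(-1,3),0)
    d=np.linalg.norm((h-ref)*[.6,1,1],axis=2)
    mask=(d<22).astype(np.uint8); mask=cv2.morphologyEx(mask,cv2.MORPH_OPEN,np.ones((9,9)))
    mask=cv2.morphologyEx(mask,cv2.MORPH_CLOSE,np.ones((15,15)))
    _,l,st,ce=cv2.connectedComponentsWithStats(mask); i=l[m,m]
    cn=max(cv2.findContours((l==i).astype(np.uint8),cv2.RETR_EXTERNAL,cv2.CHAIN_APPROX_NONE)[0],key=len)
    b=cv2.boxPoints(cv2.minAreaRect(cn)); w=np.stack([ctr[0]+r-b[:,1]/s,ctr[1]+r-b[:,0]/s],1)
    e1,e2=w[1]-w[0],w[2]-w[1]; L,W=(e1,e2) if np.hypot(*e1)>np.hypot(*e2) else (e2,e1)
    return w.mean(0),np.hypot(*L),np.hypot(*W),np.degrees(np.arctan2(L[1],L[0]))%180,o
E
python3 - <<'E'
from h import *
c=get_calibration("top"); im=cv2.imread("pics/top0.png")[:,:,::-1].copy()
for n,p,z in (("blue",(.527,.172),.022),("green",(.43,-.166),.008),("white",(.448,-.308),.008)):
    r=chips(c,im,p,z); print(n,np.round(r[0],4),np.round(r[1:4],3))
for col,row in((285,262),(411,288),(394,365),(267,338)): print(np.round(toworld(c,(row*.64,col*.64),.01),3))
E
```

```text
blue [0.5215 0.1749] [8.2000e-02 5.0000e-02 7.6799e+01]
green [ 0.4268 -0.1745] [8.1000e-02 4.7000e-02 7.7471e+01]
white [ 0.446  -0.3145] [8.0000e-02 4.7000e-02 9.3814e+01]
[0.603 0.205 0.01 ]
[ 0.551 -0.026  0.01 ]
[0.412 0.005 0.01 ]
[0.462 0.234 0.01 ]
```

```bash
cat >> h.py <<'E'
def go(p,yaw):
    """world target TCP, yaw of tool x (deg) -> tool cm, deg"""
    o=readout.get_obs(); M=R.from_quat(np.roll(o["tool_rot"],-1)).as_matrix()
    t=M.T@(np.array(p)-o["eef_pos"])*100; y0=np.degrees(np.arctan2(M[1,0],M[0,0]))
    d=-((yaw-y0+90)%180-90) if abs((yaw-y0+180)%360-180)>100 else -((yaw-y0+180)%360-180)
    print("at",np.round(o["eef_pos"],4),"yaw",round(y0,2),"tilt",np.round(M[:2,2],4),"-> go",np.round(t,2),"turn",round(d,2),"t",round(o["t"],2))
E
python3 - <<'E'
from h import *
go((.50,.10,.27),-12.7)
E
```

```text
at [0.1747 0.652  0.2483] yaw 75.0 tilt [-0.     -0.0001] -> go [-44.9   45.71  -2.17] turn 87.7 t 0.5
```

Emit:
{"method": "carry_out", "body": {"deltas": [[[-44.9,45.7,-2.2],87.7],[[-44.9,45.7,-2.2],87.7],[[-44.9,45.7,-2.2],87.7],[[-44.9,45.7,-2.2],87.7],[[-44.9,45.7,-2.2],87.7],[[-44.9,45.7,-2.2],87.7],[[-44.9,45.7,-2.2],87.7],[[-44.9,45.7,-2.2],87.7],[[-44.9,45.7,-2.2],87.7],[[-44.9,45.7,-2.2],87.7]], "hand": 0.72}}

```text
t: 1.75
eef_pos: [0.4926, 0.1122, 0.2703]
tool_rot: [-0.001, 0.994, -0.111, 0.0]
contact_force: [1.1, 1.9, 0.9]
gripper_width: 0.717
```

Emit:
{"method": "carry_out", "body": {"deltas": [[[0,0,0],0],[[0,0,0],0]]}}

```text
t: 2.0
eef_pos: [0.4925, 0.1125, 0.2703]
tool_rot: [-0.001, 0.994, -0.111, 0.0]
contact_force: [0.7, 1.4, -0.9]
gripper_width: 0.718
```

```bash
python3 - <<'E'
from h import *
go((.50,.10,.27),-12.7)
c,im=snap("wrist","w1.png"); print(np.round(c["world_from_camera"],3).tolist())
r=chips(c,im,(.5215,.1749),.022); print(np.round(r[0],4),np.round(r[1:4],4))
go((.43,-.17,.27),-12.6)
E
```

```text
at [0.4925 0.1125 0.2703] yaw -12.72 tilt [0.0009 0.0014] -> go [1.01 1.05 0.03] turn -0.02 t 2.0
[[0.975, -0.21, -0.07, 0.509], [-0.221, -0.924, -0.311, 0.193], [0.001, 0.318, -0.948, 0.395], [0.0, 0.0, 0.0, 1.0]]
[0.5181 0.1686] [6.5700e-02 4.7300e-02 7.7692e+01]
at [0.4921 0.1134 0.2702] yaw -12.6 tilt [0.0005 0.0015] -> go [ 1.200e-01  2.901e+01 -2.000e-02] turn -0.0 t 2.05
```

View pics/w1.png

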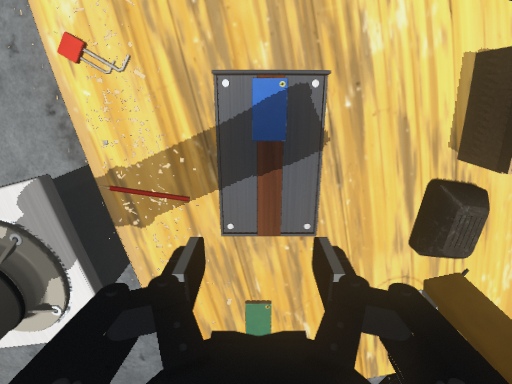

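The wrist view shows the tray with blue at (269,108), the rib below it, and green's end at (258,318), all clear. To get tray and blue edges, I'll rectify this view in the tray's own axes.

```bash
cat >> h.py <<'E'
def rect(c,im,o,th,z,hx,hy,s=2500):
    """ortho in frame at o; v axis (y) at angle th deg, u=v-90deg. rows: +y up; cols: +x right"""
    t=np.radians(th); v=np.array([np.cos(t),np.sin(t)]); u=np.array([v[1],-v[0]])
    a=np.arange(-hx,hx,1/s); b=np.arange(hy,-hy,-1/s); B,A=np.meshgrid(b,a,indexing='ij')
    P=np.concatenate([np.array(o)+A[...,None]*u+B[...,None]*v,0*A[...,None]+z],-1).reshape(-1,3)
    m=topix(c,P).reshape(*A.shape,2).astype(np.float32)
    return cv2.remap(im,m[...,0],m[...,1],cv2.INTER_CUBIC)
E
python3 - <<'E'
from h import *
o=R
T=cv2.imread("pics/w1.png")[:,:,::-1].copy()
c=get_calibration("wrist")
out=[rect(c,T,(.507,.105),77.3,z,.09,.135,2200) for z in (.012,.022)]
out=[cv2.copyMakeBorder(x,0,0,0,6,cv2.BORDER_CONSTANT) for x in out]
b=np.hstack(out); 
print(b.shape); cv2.imwrite("pics/r1.png",np.ascontiguousarray(b[:,:,::-1]))
E
```

```text
(594, 804, 3)
```

View pics/r1.png

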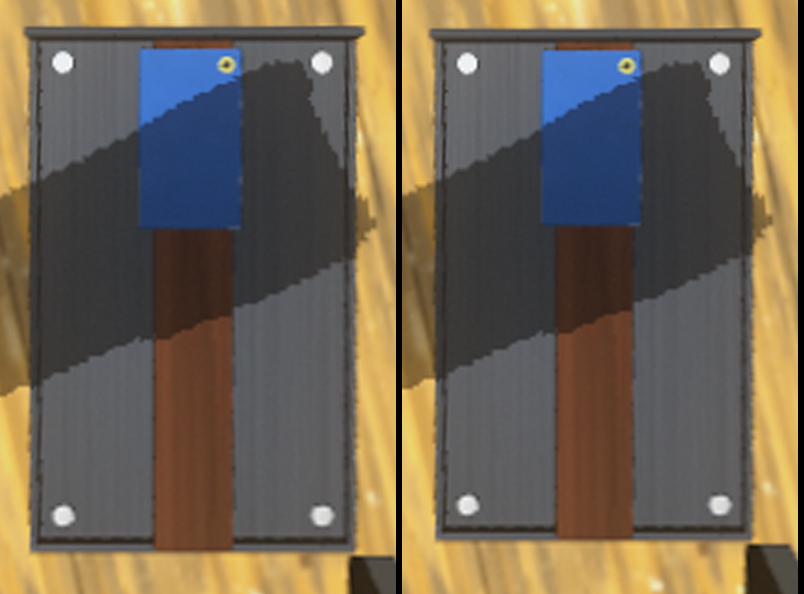

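Emit:
{"method": "carry_out", "body": {"deltas": [[[0,25,5],0],[[0,25,5],0],[[0,25,5],0],[[0,25,5],0],[[0,25,5],0],[[0,25,5],0],[[0,25,5],0]]}}

```text
t: 2.92
eef_pos: [0.4385, -0.1283, 0.2199]
tool_rot: [-0.001, 0.994, -0.108, 0.0]
contact_force: [0.5, 0.1, 0.7]
gripper_width: 0.719
```

Rectified at 2.2 px/mm:
- **Rib:** cols 155–233, which is 35.5 mm (36 given), with its axis at u = −1.8 mm and angle 77.3°.
- **Blue:** 45.5 × 79.5 mm, with its lower edge at v ≈ +32.7 mm. It sits about 1.5 mm left of the rib centre.

Next, green.

```bash
python3 - <<'E'
from h import *
c,im=snap("wrist","w2.png")
print([(np.round(q["centre"]),round(q["score"],2),np.round(toworld(c,q["centre"],.008),4)) for q in models.spot_in("green_chip_center","wrist")[:2]])
r=chips(c,im,(.4268,-.1745),.008); print(np.round(r[0],4),np.round(r[1:4],4))
r2=chips(c,im,r[0],.008); print(np.round(r2[0],4),np.round(r2[1:4],4))
go((r2[0][0],r2[0][1],.10),r2[3]-90); go((r2[0][0],r2[0][1],.022),r2[3]-90)
cv2.circle(im,tuple(int(v) for v in topix(c,[*r2[0],.008])[0]),3,(255,0,0),-1)
cv2.imwrite("pics/w2.png",np.ascontiguousarray(im[:,:,::-1]))
E
```

```text
[(array([199., 257.]), 0.57, array([ 0.4257, -0.1696,  0.008 ]))]
[ 0.4251 -0.1745] [7.93000e-02 4.54000e-02 7.76806e+01]
[ 0.4251 -0.1745] [7.93000e-02 4.56000e-02 7.75417e+01]
at [ 0.4383 -0.1288  0.2199] yaw -12.41 tilt [0.0008 0.0018] -> go [-0.31  4.77 11.98] turn 0.05 t 3.02
at [ 0.4383 -0.1288  0.2199] yaw -12.41 tilt [0.0008 0.0018] -> go [-0.31  4.79 19.78] turn 0.05 t 3.02
```

View pics/w2.png

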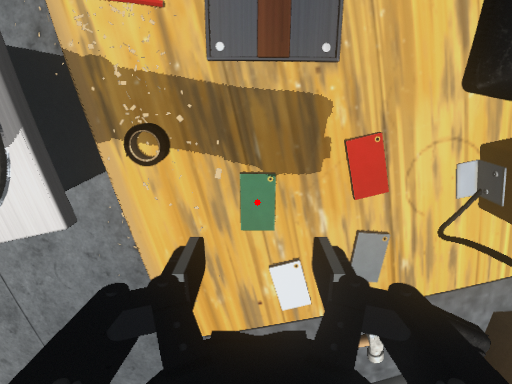

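The red mark sits on green's centre at (257,202), and the fitted size is 79 × 46 mm. I'll descend now.

Emit:
{"method": "carry_out", "body": {"deltas": [[[-0.3,4.8,6],0],[[-0.3,4.8,12],0],[[-0.3,4.8,17],0],[[-0.3,4.8,19],0],[[-0.3,4.8,19.7],0],[[-0.3,4.8,19.7],0]], "hand": 0.65}}

```text
t: 3.78
eef_pos: [0.4259, -0.1743, 0.0231]
tool_rot: [-0.001, 0.994, -0.108, 0.001]
contact_force: [0.5, 0.3, -0.6]
gripper_width: 0.651
```

Emit:
{"method": "carry_out", "body": {"deltas": [[[0,0,0.2],0],[[0,0,0.4],0],[[0,0,0.4],0]]}}

```text
t: 4.15
eef_pos: [0.4262, -0.1742, 0.0195]
tool_rot: [-0.001, 0.994, -0.107, 0.001]
contact_force: [-0.5, 0.9, 0.1]
gripper_width: 0.65
```

Emit:
{"method": "carry_out", "body": {"deltas": [[[0,0,0.1],0],[[0,0,0.2],0],[[0,0,0.2],0]]}}

```text
t: 4.53
eef_pos: [0.4261, -0.1742, 0.0174]
tool_rot: [-0.001, 0.994, -0.107, 0.001]
contact_force: [0.3, 0.6, 0.3]
gripper_width: 0.65
```

Emit:
{"method": "carry_out", "body": {"deltas": [[[0,0,0.1],0],[[0,0,0.2],0],[[0,0,0.3],0],[[0,0,0.3],0]]}}

```text
t: 5.03
eef_pos: [0.426, -0.1742, 0.0143]
tool_rot: [-0.001, 0.994, -0.107, 0.001]
contact_force: [-0.6, 0.7, -0.1]
gripper_width: 0.65
```

Emit:
{"method": "carry_out", "body": {"deltas": [[[0,0,0],0],[[0,0,0],0],[[0,0,0],0],[[0,0,0],0]], "hand": 0.3, "newtons": 25}}

```text
t: 5.52
eef_pos: [0.4261, -0.1742, 0.0149]
tool_rot: [-0.001, 0.994, -0.108, 0.001]
contact_force: [-0.6, 0.8, 10.6]
gripper_width: 0.529
```

Emit:
{"method": "carry_out", "body": {"deltas": [[[0,0,-4],0],[[0,0,-10],0],[[0,0,-10],0]]}}

```text
t: 5.9
eef_pos: [0.4283, -0.1751, 0.1181]
tool_rot: [-0.001, 0.994, -0.108, 0.005]
contact_force: [0.2, 0.2, -0.0]
gripper_width: 0.528
```

```bash
python3 - <<'E'
from h import *
print(readout.get_obs()["gripper_width"])
go((.5095,.1244,.09),-12.7); 
E
```

```text
0.5279743892514162
at [ 0.4283 -0.1751  0.1181] yaw -12.35 tilt [0.0094 0.0017] -> go [  1.5  -30.98   2.94] turn 0.35 t 5.9
```

Emit:
{"method": "carry_out", "body": {"deltas": [[[0.7,-6,0],0.3],[[0.7,-12,0],0.3],[[1,-18,0],0.3],[[1.3,-24,0],0.3],[[1.5,-29,1],0.3],[[1.5,-31,2],0.3],[[1.5,-31,2.9],0.3],[[1.5,-31,2.9],0.3]]}}

```text
t: 6.9
eef_pos: [0.5084, 0.122, 0.0895]
tool_rot: [-0.0, 0.994, -0.112, 0.004]
contact_force: [-0.3, -0.8, -0.0]
gripper_width: 0.53
```

```bash
python3 - <<'E'
from h import *
go((.5095,.1244,.05),-12.7)
p=readout.get_obs()["eef_pos"]
c,im=snap("wrist","w3.png")
zc=p[2]-.0109+.004
a=cv2.resize(im,None,fx=.6,fy=.6)
b=[rect(c,im,(.507,.105),77.3,z,.05,.10,2200) for z in (.014,.022,zc)]
b=np.hstack(b); print(b.shape,zc); cv2.imwrite("pics/r3.png",np.ascontiguousarray(b[:,:,::-1]))
E
```

```text
at [0.5084 0.122  0.0895] yaw -12.8 tilt [ 0.0071 -0.0001] -> go [ 0.03 -0.25  3.95] turn -0.1 t 6.9
(440, 660, 3) 0.0825745598497831
```

View pics/r3.png

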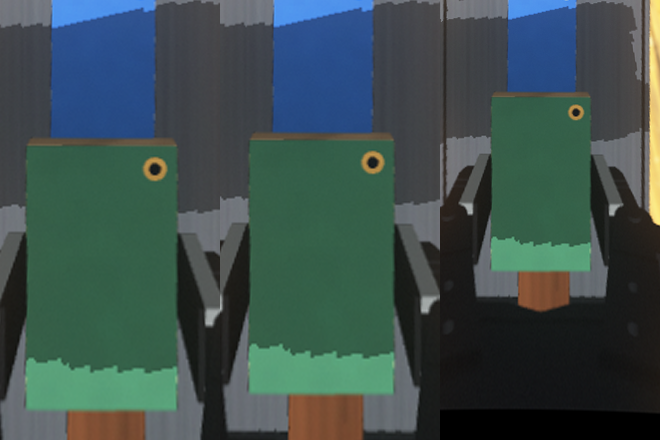

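Rectified at chip height, green is 80 × 45 mm with its centre at u ≈ −4.3, v ≈ +16.8 mm. The rib is at u ≈ −1.8, so I'll shift by about +2 mm in x and +2.7 mm in v, lower, and look again.

Emit:
{"method": "carry_out", "body": {"deltas": [[[0.2,-0.25,2.5],0],[[0.2,-0.25,4.2],0],[[0.2,-0.25,4.4],0],[[0.2,-0.25,4.4],0]]}}

```text
t: 7.45
eef_pos: [0.5119, 0.1234, 0.0464]
tool_rot: [-0.001, 0.994, -0.112, 0.004]
contact_force: [-0.7, -0.1, 0.0]
gripper_width: 0.532
```

```bash
python3 - <<'E'
from h import *
go((.5095,.1244,.05),-12.7)
p=readout.get_obs()["eef_pos"]
c,im=snap("wrist","w4.png")
zc=p[2]-.0109+.004
b=[rect(c,im,(.507,.105),77.3,z,.05,.10,2200) for z in (.014,.022,zc)]
b=np.hstack(b); print(b.shape,zc); cv2.imwrite("pics/r4.png",np.ascontiguousarray(b[:,:,::-1]))
E
```

```text
at [0.5119 0.1234 0.0464] yaw -12.89 tilt [0.0082 0.0004] -> go [-0.25 -0.04 -0.36] turn -0.19 t 7.45
(440, 660, 3) 0.039488870305440724
```

View pics/r4.png

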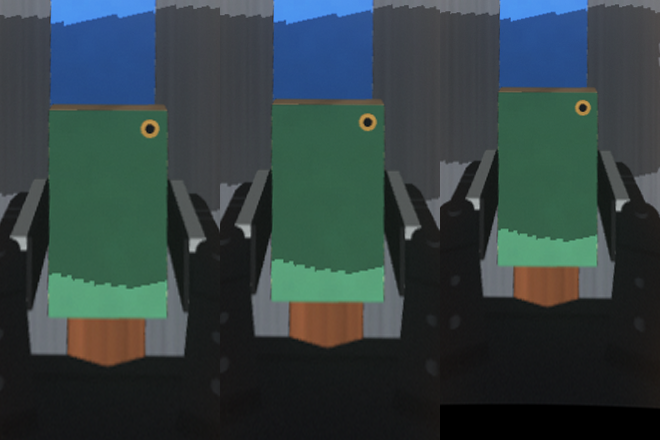

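Now the third panel has green's centre at u ≈ −1.1, v ≈ 19.1 mm, so it is within 1 mm of the rib axis and overlaps blue by about 26 mm. Pressing it down gently should tip it in the pads.

Emit:
{"method": "carry_out", "body": {"deltas": [[[-0.06,-0.05,0.6],-0.2],[[-0.06,-0.05,0.9],-0.2],[[-0.06,-0.05,1.0],-0.2],[[-0.06,-0.05,1.15],-0.2],[[-0.06,-0.05,1.15],-0.2]]}}

```text
t: 8.12
eef_pos: [0.5116, 0.1242, 0.036]
tool_rot: [-0.001, 0.994, -0.111, 0.004]
contact_force: [-4.4, 0.1, 13.7]
gripper_width: 0.532
```

Emit:
{"method": "carry_out", "body": {"deltas": [[[0,0,0],0],[[0,0,0],0],[[0,0,0],0],[[0,0,-3],0],[[0,0,-8],0],[[0,0,-12],0],[[0,0,-12],0]], "hand": 0.68}}

```text
t: 9.0
eef_pos: [0.5124, 0.1246, 0.1585]
tool_rot: [-0.003, 0.994, -0.111, 0.006]
contact_force: [-0.1, 0.2, -0.3]
gripper_width: 0.68
```

```bash
python3 - <<'E'
from h import *
c,im=snap("wrist","w5.png")
b=[rect(c,im,(.507,.105),77.3,z,.05,.13,2200) for z in (.014,.022)]
b=np.hstack(b+[cv2.resize(im,(0,0),fx=.68,fy=.68)[:,:0] if 0 else np.zeros((b[0].shape[0],1,3),np.uint8)])
cv2.imwrite("pics/r5.png",np.ascontiguousarray(b[:,:,::-1]))
c,im=snap("top","t5.png")
r=chips(c,im,(.446,-.3145),.008); print(np.round(r[0],4),np.round(r[1:4],3))
go((.43,-.23,.22),-12.7); go((.4465,-.315,.22),r[3]-90)
E
```

```text
[ 0.4461 -0.3145] [8.0000e-02 4.7000e-02 9.3918e+01]
at [0.5103 0.1243 0.1557] yaw -12.67 tilt [0.0081 0.002 ] -> go [-2.000e-02  3.631e+01 -6.560e+00] turn 0.03 t 9.1
at [0.5103 0.1243 0.1557] yaw -12.67 tilt [0.0081 0.002 ] -> go [ 3.46 44.24 -6.57] turn -16.58 t 9.1
```

View pics/r5.png

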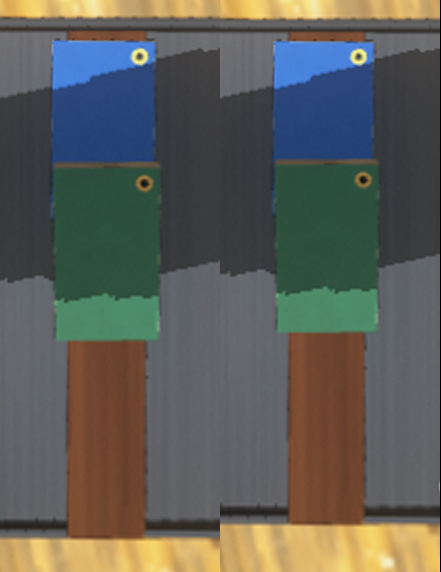

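Green lies over blue, centred on the rib within 0.5 mm and straight, with its low end at v ≈ −20.5 mm on the rib. On to white.

Emit:
{"method": "carry_out", "body": {"deltas": [[[1,6,-2],-5],[[1.5,12,-4],-10],[[2,18,-6],-16.5],[[2.5,24,-6.5],-16.5],[[2.8,30,-6.5],-16.5],[[3,35,-6.5],-16.5],[[3,38,-6.5],-16.5],[[3,38,-6.5],-16.5]]}}

```text
t: 10.1
eef_pos: [0.4539, -0.2554, 0.2182]
tool_rot: [-0.001, 1.0, 0.031, 0.003]
contact_force: [0.8, 0.2, -1.6]
gripper_width: 0.679
```

```bash
python3 - <<'E'
from h import *
c,im=snap("wrist","w6.png")
r=chips(c,im,(.446,-.3145),.008); r=chips(c,im,r[0],.008); print(np.round(r[0],4),np.round(r[1:4],4))
y=r[3]-90
go((*r[0],.022),y); go((*r[0],.0145),y)
cv2.circle(im,tuple(int(v) for v in topix(c,[*r[0],.008])[0]),3,(255,0,0),-1)
cv2.imwrite("pics/w6b.png",np.ascontiguousarray(im[:,:,::-1]))
E
```

```text
[ 0.4442 -0.3141] [7.88000e-02 4.59000e-02 9.34682e+01]
at [ 0.4546 -0.2536  0.2182] yaw 3.7 tilt [0.0055 0.0024] -> go [-1.54  6.01 19.6 ] turn 0.23 t 10.15
at [ 0.4546 -0.2536  0.2182] yaw 3.7 tilt [0.0055 0.0024] -> go [-1.54  6.01 20.35] turn 0.23 t 10.15
```

View pics/w6b.png

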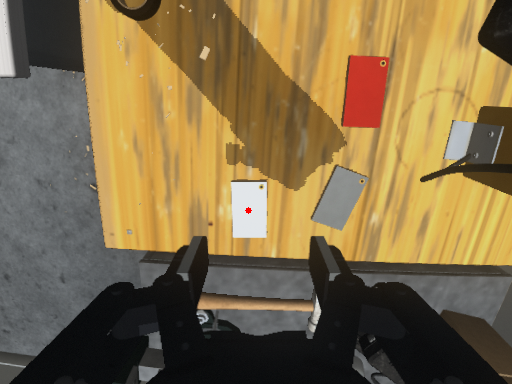

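The red mark is on white's centre at (249,210), and grey is clear of the right finger. Descending.

Emit:
{"method": "carry_out", "body": {"deltas": [[[-1.5,6,6],0.2],[[-1.5,6,12],0.2],[[-1.5,6,17],0.2],[[-1.5,6,19.2],0.2],[[-1.5,6,20],0.2],[[-1.5,6,20.25],0.2],[[-1.5,6,20.25],0.2]], "hand": 0.65}}

```text
t: 11.02
eef_pos: [0.4455, -0.3139, 0.0164]
tool_rot: [-0.001, 1.0, 0.031, 0.004]
contact_force: [-0.2, 0.1, 0.5]
gripper_width: 0.656
```

Emit:
{"method": "carry_out", "body": {"deltas": [[[0,0,0],0],[[0,0,0],0],[[0,0,0],0],[[0,0,0],0]], "hand": 0.3}}

```text
t: 11.52
eef_pos: [0.4463, -0.314, 0.0173]
tool_rot: [-0.001, 1.0, 0.031, 0.004]
contact_force: [1.5, 0.8, 7.0]
gripper_width: 0.524
```

Emit:
{"method": "carry_out", "body": {"deltas": [[[0,0,-4],0],[[0,0,-9],0],[[0,0,-9],0]]}}

```text
t: 11.9
eef_pos: [0.4473, -0.3157, 0.1106]
tool_rot: [0.001, 1.0, 0.031, 0.007]
contact_force: [0.2, 1.1, -0.5]
gripper_width: 0.529
```

```bash
python3 - <<'E'
from h import *
print(readout.get_obs()["gripper_width"])
go((.4997,.0728,.065),-12.7)
E
```

```text
0.5289434162860718
at [ 0.4473 -0.3157  0.1106] yaw 3.52 tilt [ 0.0146 -0.0012] -> go [  7.55 -38.46   4.59] turn 16.22 t 11.9
```

Emit:
{"method": "carry_out", "body": {"deltas": [[[1.2,-6,0],5],[[2.4,-12,0],10],[[3.6,-18,0],16.2],[[4.8,-24,0],16.2],[[6,-30,0],16.2],[[7,-36,0.5],16.2],[[7.5,-38.5,2],16.2],[[7.5,-38.5,4],16.2],[[7.5,-38.5,4.5],16.2],[[7.5,-38.5,4.5],16.2]]}}

```text
t: 13.15
eef_pos: [0.4987, 0.0719, 0.0656]
tool_rot: [0.0, 0.994, -0.111, 0.007]
contact_force: [-0.4, 0.5, -0.5]
gripper_width: 0.529
```

```bash
python3 - <<'E'
from h import *
go((.4997,.0728,.05),-12.7)
p=readout.get_obs()["eef_pos"]
c,im=snap("wrist","w7.png")
zc=p[2]-.0115+.004
b=[rect(c,im,(.507,.105),77.3,z,.05,.12,2200) for z in (.014,.022,zc)]
b=np.hstack(b); print(b.shape,zc); cv2.imwrite("pics/r7.png",np.ascontiguousarray(b[:,:,::-1]))
E
```

```text
at [0.4987 0.0719 0.0656] yaw -12.79 tilt [ 0.0135 -0.002 ] -> go [ 0.05 -0.11  1.56] turn -0.09 t 13.15
(528, 660, 3) 0.0580952769909856
```

View pics/r7.png

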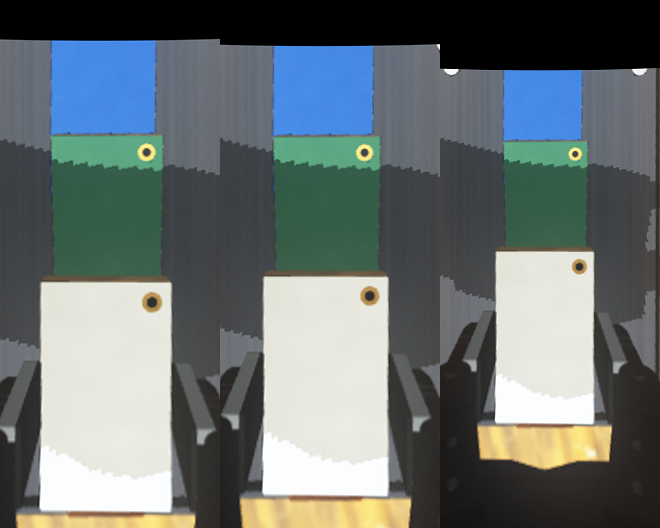

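White is held straight, with its centre at u ≈ −2.4, v ≈ −33.2 mm (want −1.7, −33). Lowering with a force check.

Emit:
{"method": "carry_out", "body": {"deltas": [[[0.05,0,1.5],0],[[0.05,0,2.2],0],[[0.05,0,2.4],0],[[0.05,0,2.4],0]]}}

```text
t: 13.7
eef_pos: [0.4998, 0.0715, 0.0421]
tool_rot: [-0.0, 0.994, -0.112, 0.007]
contact_force: [-2.4, -1.0, 4.2]
gripper_width: 0.528
```

Emit:
{"method": "carry_out", "body": {"deltas": [[[0,0,0.1],0],[[0,0,0.2],0],[[0,0,0.3],0],[[0,0,0.4],0],[[0,0,0.4],0]]}}

```text
t: 14.32
eef_pos: [0.4998, 0.0709, 0.0384]
tool_rot: [0.0, 0.994, -0.112, 0.007]
contact_force: [-1.0, -1.6, 5.8]
gripper_width: 0.527
```

Emit:
{"method": "carry_out", "body": {"deltas": [[[0,0,0.1],0],[[0,0,0.2],0],[[0,0,0.2],0]]}}

```text
t: 14.7
eef_pos: [0.4997, 0.0707, 0.0367]
tool_rot: [-0.0, 0.994, -0.112, 0.007]
contact_force: [-2.1, -1.2, 6.2]
gripper_width: 0.525
```

Emit:
{"method": "carry_out", "body": {"deltas": [[[0,0,0.1],0],[[0,0,0.15],0],[[0,0,0.15],0]]}}

```text
t: 15.08
eef_pos: [0.4997, 0.0706, 0.0363]
tool_rot: [-0.001, 0.994, -0.113, 0.007]
contact_force: [-5.5, -1.0, 17.8]
gripper_width: 0.529
```

Both ends now bear on something: force rose to 18 N. Releasing.

Emit:
{"method": "carry_out", "body": {"deltas": [[[0,0,-0.1],0],[[0,0,-0.1],0],[[0,0,-0.1],0],[[0,0,-3],0],[[0,0,-8],0],[[0,0,-14],0],[[0,0,-14],0]], "hand": 0.68}}

```text
t: 15.95
eef_pos: [0.5003, 0.071, 0.1797]
tool_rot: [-0.003, 0.994, -0.112, 0.01]
contact_force: [-0.3, 0.8, -0.3]
gripper_width: 0.681
```

```bash
python3 - <<'E'
from h import *
c,im=snap("wrist","w8.png")
b=[rect(c,im,(.507,.105),77.3,z,.045,.135,2100) for z in (.014,.022)]
c2,s=snap("scene","s8.png"); p=topix(c2,[.507,.105,.02])[0].astype(int); print(p)
s=s[max(0,p[1]-90):p[1]+90,max(0,p[0]-70):p[0]+70]; s=cv2.resize(s,(int(567*s.shape[1]/s.shape[0]),567),interpolation=cv2.INTER_CUBIC)
b=[x[:567] for x in b]; h=min(x.shape[0] for x in b+[s]); b=np.hstack([x[:h] for x in b]+[s[:h]]); print(b.shape)
cv2.imwrite("pics/r8.png",np.ascontiguousarray(b[:,:,::-1]))
E
```

```text
[217 189]
(567, 819, 3)
```

View pics/r8.png

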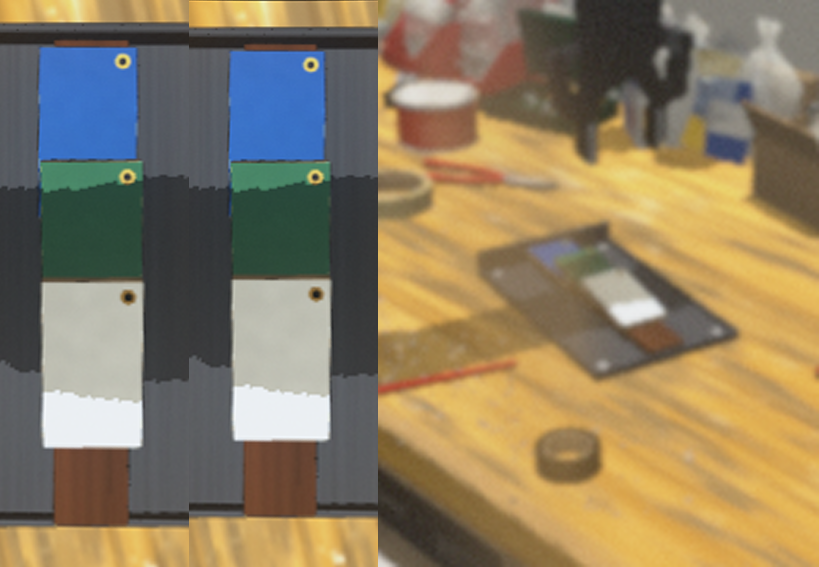

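The final view shows the three shingled straight along the rib. White spans cols 232–330 against the rib's 244–318, so both are centred at 281. The robot is clear.

```bash
python3 -c "
from h import *
print(readout.get_obs()['t']); print(bot.hand_in())"
```

```text
16.05
the job is handed in; nothing more can be done
None
```

The green chip now lies shingled on blue and the white chip on green, both straight along the rib. I handed the job in at 16 s with the gripper about 16 cm above the row and touching nothing.

- **Centring:** in the last wrist view white is centred on the rib to within about 1 mm. Green measured within about 0.5 mm just after I placed it.
- **Overlap:** I measured about 26–27 mm for green on blue and about 26 mm for white on green, roughly a third of the 80 mm length.
- **Blue:** it lies at the stop with about the same gap (4 mm) as at the start. It sat about 1.6 mm to one side of the rib at the start and shows about 1.9 mm now, with perhaps 1° of turn; I left it as it was. That is within the camera's 2 mm accuracy.
- **Forces:** the highest reading was about 18 N, while pressing white down.
- **Disagreement:** the held green chip appeared about 2 mm to the side of the measured tool point. I placed both chips by camera relative to the rib instead.
- **Not checked:** I inferred that the low ends rest on the rib from the force rise and the view from above. The scene camera was too blurred to confirm it from the side.

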